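Open the push-and-turn safety cap of a clamped bottle

ROBOT

A 6-joint arm with a two-finger parallel gripper is mounted at the origin on a cart in front of the work surface, level with it; the furniture and walls round the work are solid. World frame = base frame: x ahead of the robot, y to its left, z up, the work surface at z = 0. Lengths are in m, angles in rad, forces in N, time in s.
With the tool pointing down it reaches from about 0.35 to 0.85 m from the base axis. Payload 8.1 kg.
Tool frame: the origin (TCP) lies on the centre line of the jaws, within the pads' length; the fingertips stand robot.finger_overhang ahead of it and the grasp point (between the pads) lies 5 mm behind it (robot.finger_overhang is the distance from the TCP to the fingertips, in m); z points along the fingers, y is the direction in which the jaws open and shut (so a half turn about z gives the same grasp; the last joint's range is limited). The gripper opens to 93 mm and grips with 3 to 60 N. Pads are 15 mm wide; open, the fingers measure 128 mm over their backs; the gripper's body (75 mm by 188 mm) begins 65 mm behind the grasp point.
Start: joints at [1.05, 0.13, 1.488, -0, 1.523, -0.085], TCP at [0.253, 0.544, 0.211] pointing down, gripper open.
Joint ranges: [-2.96, 2.96], [-0.89, 2.26], [0.02, 2.5], [-1.34, 4.48], [0, 2.73], [-2.66, 2.66]. Speed limits (rad/s): [2.39, 2.39, 2.79, 3.14, 3.14, 3.14].

INTERFACE

Orientations are given as a rotation vector (axis times angle).
In Python, from plant import robot gives the robot as it stands. The module is installed in compiled form; this text tells all that it offers.
- The arm moves only by the tool carry_out, never from a script. Its argument "commands" is a list that holds one entry, the list of rows, each a list of 4 numbers: the shift along the tool's x, y, z in cm, then the turn about the tool's z in degrees. In form: [[[tx, ty, tz, roll], ...]]. A call has 1 to 20 rows; each row shifts and turns the commanded pose from where the row before left it, along the tool's axes as they then stand; what a row does not reach is not made up. A row lasts 1/12 s, in which the tool goes at most 41.7 mm and 7.16 degrees, less where a joint would pass 70% of its speed; a pose out of reach is approached as far as the arm can. A call is refused whole if a number of a shift passes 4.17 or a number of a turn 7.16, either way. A call with a gripper value outside its range is refused whole. "claw" is the finger opening in cm, from 0 to 9.3, set as the call begins (left out, the last holds). The fingers move at their own pace and stop on an object; "grip_force" is the grip in N (left out, the last holds). Time passes only in rows, so rows that do not move let the fingers close. It gives the time, the measured TCP pose, the force and the opening at its end, in the units of the state.
- robot.read_state(): the state, without advancing time (a new reading comes with each control period).
- robot.read_camera(name): name is "scene" or "top" or "wrist"; returns the picture (384x512x3 uint8, red, green, blue); there is no depth.
- robot.camera_params(name): a dict with "mtx" (3x3 intrinsics, pixels), "R" (3x3) and "t" (3): a world point X has camera coordinates R X + t. Camera axes: x right, y down, z forward; pixel columns grow to the right and rows downward; lengths in m; the calibration is good to about 2 mm. A picture is of the moment at which its call begins: read the wrist's pose just before it. camera_params takes no time and is no camera call; for the wrist camera it gives the pose at the moment of the call.
- robot.close_job(): hands the job in, once; it reports no verdict.
The state is a dict: "t": time; "q": joint angles; "dq": joint speeds; "joint_torque": joint torques, N m; "tool_pos": TCP position; "orientation": TCP orientation; "force": force on the tool from outside, world axes, zero at the start; "wrist_torque": the same for the moment, N m; "opening": finger opening in m.
Only numpy, scipy, OpenCV 4.12 (cv2) and the standard library are available. Lean on these libraries where they do the work, as an engineer would, in place of code of your own. Each camera call takes 0.05 s, during which the arm holds its last target.

TASK

The white bottle in the grey bench holder has a hinged yellow brace lying across its red safety cap. Swing the brace out of the way until it clicks into the catch at the end of its swing and leave it there, then press the safety cap down, twist it counter-clockwise while it is pressed, and lift it off. Finish while still holding the cap: keep it level in the gripper, straight above the bottle's mouth with about 10 cm of air between them, and do not disturb the other things on the bench.

Things in the scene. Friction and masses are not known exactly. Their poses are not given: they have to be found in the camera images.
- holder: fixed grey base plate 190x160x12 mm with a clamp ring that grips a white bottle (80 mm diameter, blue band, shoulder 75 mm above the bench). It never moves in a run. Origin on the bench under the bottle's axis; z up; +x points from the bottle to the brace's pivot post, an 18 mm steel post 85 mm from the bottle's axis
- mouth (a point): top of the bottle's neck, on the bottle's axis, 97 mm above the bench; the neck is 28 mm in diameter (39 mm over its ledges) and has a grey spring plunger, 22 mm wide, which stands 6 mm above this point under the closed cap and 10 mm once the cap is off
- cap: red ribbed round cap, 50 mm in diameter, 38 mm high, about 40 g; origin at the centre of its lower rim, z up. Closed, this rim is 83 mm above the bench, 8 mm above the bottle's shoulder, and the cap's yaw is the holder's. Two inner lugs sit in notches of the neck: unpressed it turns only about 3 degrees, and clockwise it is blocked
- cap_top (a point): centre of the cap's top face (white bar on it), 121 mm above the bench when closed. A spring holds the cap up with 5 N. Press it down 3.5 mm or more (it bottoms at 6 mm, about 13 N), keep it pressed and turn it counter-clockwise seen from above by 45 to 140 degrees (70 is a good value): it is then free, pops up and lifts straight off
- brace (a joint): brace angle about its upright pivot, rad: 0 pointing straight over the cap, growing counter-clockwise seen from above (the free end swings to the holder's -y side) up to a stop at 1.75. Starts over the cap, 0 to 0.35. Light friction; at 1.52 to 1.62 a spring catch resists with about 4 N at the knob; past it the brace stays seated at 1.70 to 1.75
- brace_knob (a point): black upright round knob, 14 mm in diameter and 38 mm high (138 to 176 mm above the bench), at the free end of the yellow brace bar (20 mm wide, 10 mm thick, its underside 128 mm above the bench); point on the knob's axis 8 mm below its top, 115 mm from the pivot
- brace_pivot (a point): point on the axis of the brace's pivot, at the same height as brace_knob; the pivot's top is 143 mm above the bench
- catch (a point): top end, 138 mm above the bench, of the fixed end catch on the holder: a dark block 44x20 mm, 119 mm high, with a spring ball and a stop pin; the brace lies over it when seated
- tape_measure: yellow tape measure, 40x78x62 mm, loose bystander; origin at the centre of its underside
- sanding_block: dark red sanding block, 60x110x32 mm, loose bystander; origin at the centre of its underside
- spanner: steel spanner, 48x201x8 mm, loose bystander; origin at the centre of its underside
- jar: clear jar with yellow lid, 78 mm in diameter, 95 mm high, loose bystander at the back; origin at the centre of its underside
Mind the look-alikes: they are no part of the job. Of the things shaped like the cap, the red one is meant.

How it is judged:
On the way, in this order (a step that is already met when the one before it is completed fails the run):
1. the brace is swung out past its catch while the cap is still on (value of joint brace above 1.66 rad and z of cap in the frame of holder below 0.087 m), for 0.2 s.
2. the cap is pressed down against its spring (z of cap in the frame of holder below 0.0805 m), for 0.05 s.
3. the cap is off the neck (z of cap in the frame of holder above 0.115 m), for 0.1 s.
At the end, for the whole second after the job is handed in: the brace is seated past its catch (joint above 1.66) and the gripper alone holds the cap still, level within 0.25 rad, its lower rim 60 to 150 mm above the mouth and within 30 mm of the bottle's axis (value of joint brace above 1.66 rad and z of cap in the frame of mouth between 0.06 and 0.15 m and horizontal distance between cap and mouth below 0.03 m and angle between cap's own z axis and vertical below 0.25 rad and contact force between the fingers and cap above 1 N and contact force between cap and holder below 0.1 N and linear speed of cap below 0.03 m/s); the arm keeps its last pose, push and grip.
It fails at once if a bystander is moved more than 30 mm (distance of any of tape_measure, sanding_block, spanner, jar from where it was at the start of the episode above 0.03 m).
It also fails if it takes over 54 s, if anything falls off the work surface, if the arm or the gripper's body presses on something with over 40 N, if the wrist force passes 120 N, or if a joint passes its speed limit or range.

## Working session

There is one attempt and no reset: what is moved stays moved. The work goes in short steps, Python scripts to look and compute and a tool call to move; the robot and the scene stay as the last step left them, time stands still between calls to the robot, and variables do not carry over. Pictures are saved under pics/ and viewed, and the job is handed in when it is done.

Besides the shell and the picture viewer there is one more tool, called by a JSON object that holds its "op" and its "data", one argument or row to a line. carry_out: Moves the arm, as the interface text tells. Its arguments: {"type":"object","properties":{"commands":{"type":"array","items":{"type":"array","items":{"type":"array","items":{"type":"number"}}}},"claw":{"type":"number"},"grip_force":{"type":"number"}},"required":["commands"]}

```bash
mkdir -p pics; ls
cat > a.py <<'E'
from plant import robot
import cv2,numpy as np
s=robot.read_state()
print({k:np.round(v,4).tolist() for k,v in s.items()}, robot.finger_overhang)
for n in ["scene","top","wrist"]:
    p=robot.camera_params(n); im=robot.read_camera(n)
    cv2.imwrite(f"pics/{n}0.png",im[:,:,::-1]); print(n,p["mtx"].tolist(),p["R"].round(4).tolist(),p["t"].round(4).tolist())
E
python3 a.py
```

```text
pics
{'t': 0.0, 'q': [1.0496, 0.1312, 1.4893, 0.0, 1.523, -0.0854], 'dq': [-0.001, 0.0003, -0.0019, 0.0004, -0.0004, -0.0006], 'joint_torque': [0.002, -55.9837, -49.1766, 0.0769, 0.0357, -0.0003], 'tool_pos': [0.253, 0.5434, 0.2104], 'orientation': [-0.6789, -3.0668, 0.0027], 'force': [0.0422, -0.5925, -0.3464], 'wrist_torque': [0.0124, -0.0554, -0.0391], 'opening': 0.0927} 0.014
scene [[397.2562412826616, 0.0, 255.2480097308912], [0.0, 397.2562412826616, 191.90248960502385], [0.0, 0.0, 1.0]] [[0.6869, -0.7264, -0.022], [-0.4133, -0.3656, -0.8339], [0.5977, 0.582, -0.5514]] [-0.3284, 0.3442, 0.9375]
top [[456.5701684167181, 0.0, 255.7442705740537], [0.0, 456.5701684167181, 191.74319218642717], [0.0, 0.0, 1.0]] [[-0.0344, -0.9994, 0.0003], [-0.9754, 0.0335, -0.218], [0.2179, -0.0078, -0.976]] [0.0856, 0.5849, 1.3661]
wrist [[309.3269532002505, 0.0, 258.22397188107044], [0.0, 309.3269532002505, 191.6415488266505], [0.0, 0.0, 1.0]] [[0.4225, 0.9064, -0.002], [0.878, -0.4087, 0.249], [0.2249, -0.1069, -0.9685]] [-0.599, -0.0298, 0.3904]
```

View pics/scene0.png

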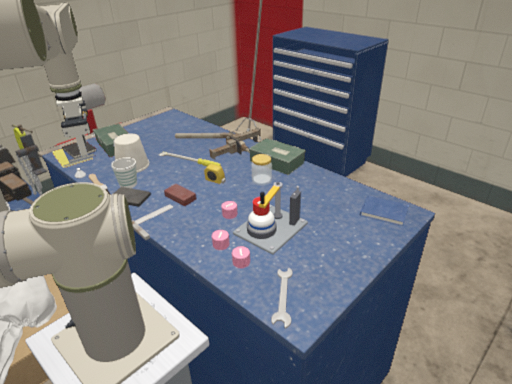

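View pics/top0.png

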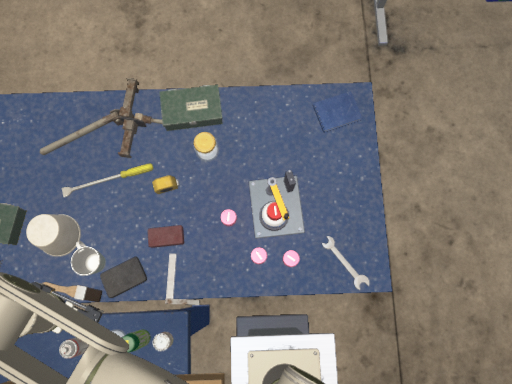

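View pics/wrist0.png

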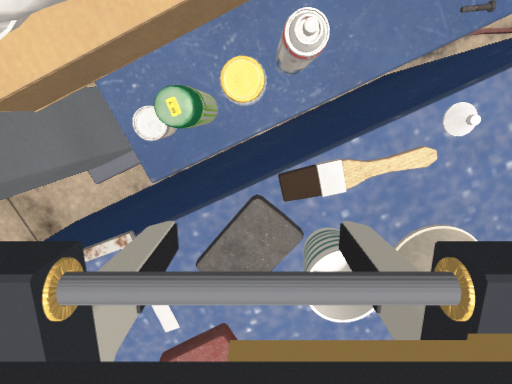

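Run:
```python
import cv2
a=cv2.imread("pics/top0.png")[160:250,220:340]; cv2.imwrite("pics/topz.png",cv2.resize(a,None,fx=6,fy=6,interpolation=cv2.INTER_CUBIC))
a=cv2.imread("pics/scene0.png")[170:260,215:325]; cv2.imwrite("pics/scz.png",cv2.resize(a,None,fx=6,fy=6,interpolation=cv2.INTER_CUBIC))
```

```text
(no output)
```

View pics/topz.png

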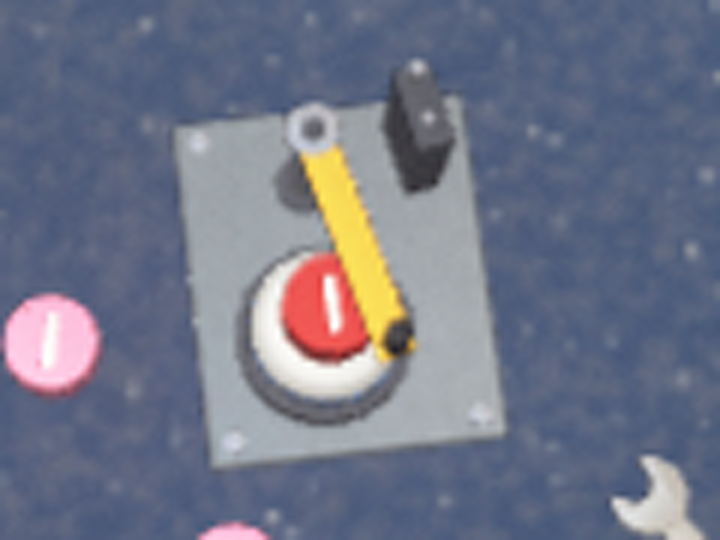

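View pics/scz.png

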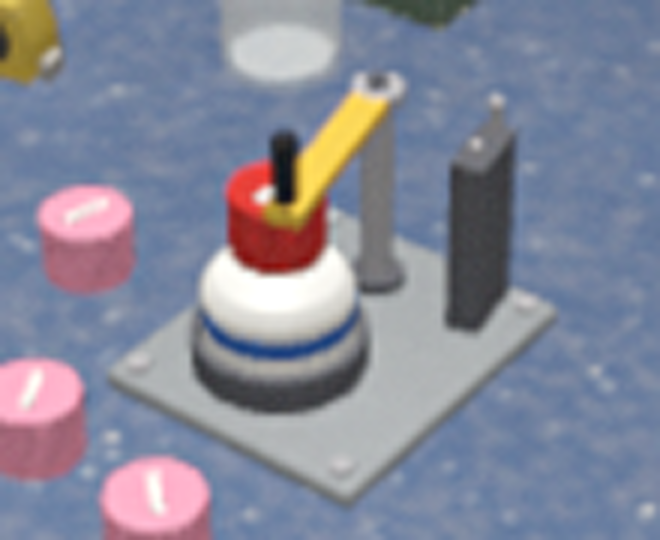

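```bash
cat > h.py <<'E'
import numpy as np,cv2
from plant import robot
def ray(n,uv,p=None):
    p=p or robot.camera_params(n); R,t,K=[np.array(p[k]) for k in("R","t","mtx")]
    d=R.T@np.linalg.solve(K,[uv[0],uv[1],1.]); return -R.T@t.ravel(),d
def onz(n,uv,z,p=None):
    c,d=ray(n,uv,p); return c+d*(z-c[2])/d[2]
def proj(n,X,p=None):
    p=p or robot.camera_params(n); x=np.array(p["mtx"])@(np.array(p["R"])@X+np.array(p["t"]).ravel()); return x[:2]/x[2]
def z(u,o,f=6): return (np.array(u)+.5)/f-.5+np.array(o)
E
python3 - <<'E'
from h import *
np.set_printoptions(precision=4,suppress=True)
T=(220,160);S=(215,170)
P=dict(pivot=((313,127),(379,84),.143),knob=((400,328),(285,138),.176),cap=((328,306),(277,190),.121),base1=((174,128),None,.012),base2=((461,93),None,.012),base3=((505,434),None,.012),base4=((212,467),None,.012))
w={}
for k,(a,b,h) in P.items():
    w[k]=onz("top",z(a,T),h); print(k,w[k], onz("scene",z(b,S),h) if b else "")
print(w["base1"]-w["base2"],w["base2"]-w["base3"])
print("center",sum(w[f"base{i}"] for i in(1,2,3,4))/4)
d=w["pivot"]-w["cap"];print(np.hypot(*d[:2]),np.degrees(np.arctan2(d[1],d[0])))
d=w["knob"]-w["pivot"];print(np.hypot(*d[:2]),np.degrees(np.arctan2(d[1],d[0])))
E
```

```text
pivot [0.6018 0.0174 0.143 ] [0.5957 0.0117 0.143 ]
knob [ 0.4939 -0.0183  0.176 ] [ 0.4906 -0.02    0.176 ]
cap [0.5155 0.0128 0.121 ] [0.5142 0.008  0.121 ]
base1 [0.6362 0.0872 0.012 ] 
base2 [ 0.6505 -0.0701  0.012 ] 
base3 [ 0.4628 -0.0834  0.012 ] 
base4 [0.4506 0.0728 0.012 ] 
[-0.0143  0.1573  0.    ] [0.1878 0.0133 0.    ]
center [0.55   0.0016 0.012 ]
0.08641587500462847 3.041383484352262
0.11366948903094687 -161.69167956285116
```

```bash
cat >> h.py <<'E'
from scipy.spatial.transform import Rotation as Ro
def st():
    s=robot.read_state(); R=Ro.from_rotvec(s["orientation"]).as_matrix()
    ang=np.degrees(np.arctan2(R[1,1],R[0,1]))
    print("t",round(s["t"],2),"pos",np.round(s["tool_pos"],4),"yang",round(ang,1),"tilt",np.round(R[:,2],3),"F",np.round(s["force"],1),"q6",round(s["q"][5],2),"open",round(s["opening"],4))
    return s,R
def go(X):
    s,R=st(); print("shift cm",np.round(100*R.T@(np.array(X)-s["tool_pos"]),2))
E
python3 - <<'E'
from h import *
p=robot.camera_params("wrist");R=np.array(p["R"]);c=-R.T@np.array(p["t"]).ravel()
s,Rt=st(); print("cam in tool",Rt.T@(c-s["tool_pos"]),"fwd in tool",Rt.T@R[2])
go([0.44,0.0,0.30])
E
```

```text
t 0.15 pos [0.253  0.5435 0.2106] yang 65.0 tilt [-0.001 -0.001 -1.   ] F [-0.  -0.2 -0.6] q6 -0.09 open 0.0933
cam in tool [ 6.80799674e-02 -3.46090269e-05 -1.73797039e-01] fwd in tool [-2.49156554e-01 -3.98688439e-04  9.68463139e-01]
t 0.15 pos [0.253  0.5435 0.2106] yang 65.0 tilt [-0.001 -0.001 -1.   ] F [-0.  -0.2 -0.6] q6 -0.09 open 0.0933
shift cm [-39.89 -41.39  -8.88]
```

{"op": "carry_out", "data": {
  "commands": [
    [[0,0,-3,0],[0,0,-3,0],[0,0,-3,0],[-2.5,-2.6,0,0],[-2.5,-2.6,0,0],[-2.5,-2.6,0,0],[-2.5,-2.6,0,0],[-2.5,-2.6,0,0],[-2.5,-2.6,0,0],[-2.5,-2.6,0,0],[-2.5,-2.6,0,0],[-2.5,-2.6,0,0],[-2.5,-2.6,0,0],[-2.5,-2.6,0,0],[-2.5,-2.6,0,0],[-2.5,-2.6,0,0],[-2.5,-2.6,0,0],[-2.5,-2.6,0,0],[-2.5,-2.6,0,0]]
  ]
}}

```text
t: 1.73
tool_pos: [0.4403, -0.0039, 0.3014]
orientation: [0.679, 3.067, 0.0]
force: [0.7, 0.1, -0.0]
opening: 0.093
```

{"op": "carry_out", "data": {
  "commands": [
    [[0,0,0,6.85],[0,0,0,6.85],[0,0,0,6.85],[0,0,0,6.85],[0,0,0,6.85],[0,0,0,6.85],[0,0,0,6.85],[0,0,0,6.85],[0,0,0,6.85],[0,0,0,6.85],[0,0,0,6.85],[0,0,0,6.85],[0,0,0,6.85],[0,0,0,6.85],[0,0,0,6.85],[0,0,0,6.85],[0,0,0,6.85],[0,0,0,6.85],[0,0,0,6.85],[0,0,0,6.85]]
  ],
  "claw": 5
}}

```text
t: 3.4
tool_pos: [0.4401, -0.002, 0.3012]
orientation: [-3.104, -0.483, 0.001]
force: [-0.3, 0.1, -0.3]
opening: 0.0501
```

Run:
```python
from h import *
st();p=robot.camera_params("wrist");im=robot.read_camera("wrist");cv2.imwrite("pics/w1.png",im[:,:,::-1])
import pickle;pickle.dump(p,open("w1.pkl","wb"))
for X in [(.515,.0105,.121),(.492,-.019,.176),(.599,.0148,.143)]: print(proj("wrist",np.array(X)))
```

```text
t 3.4 pos [ 0.4401 -0.002   0.3012] yang -72.3 tilt [-0.001  0.    -1.   ] F [-0.3  0.1 -0.3] q6 1.14 open 0.0501
[266.9736813  106.12517361]
[290.67553871 138.51723602]
[289.51844226  18.36169299]
```

View pics/w1.png

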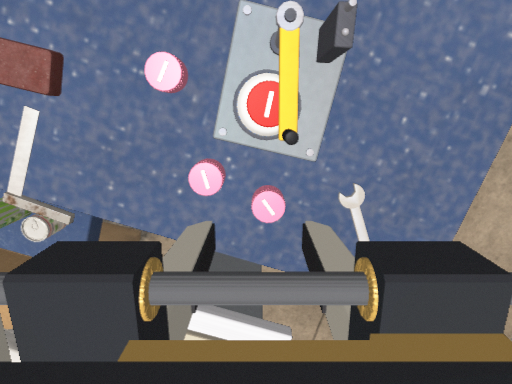

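```bash
python3 - <<'E'
from h import *
import pickle
im=cv2.imread("pics/w1.png");cv2.imwrite("pics/w1z.png",cv2.resize(im[0:165,205:365],None,fx=5,fy=5,interpolation=cv2.INTER_CUBIC)[:, :800][:600])
E
python3 - <<'E'
import cv2
im=cv2.imread("pics/w1.png");cv2.imwrite("pics/w1z.png",cv2.resize(im[0:150,215:365],None,fx=4,fy=4,interpolation=cv2.INTER_CUBIC))
E
```

```text
(no output)
```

View pics/w1z.png

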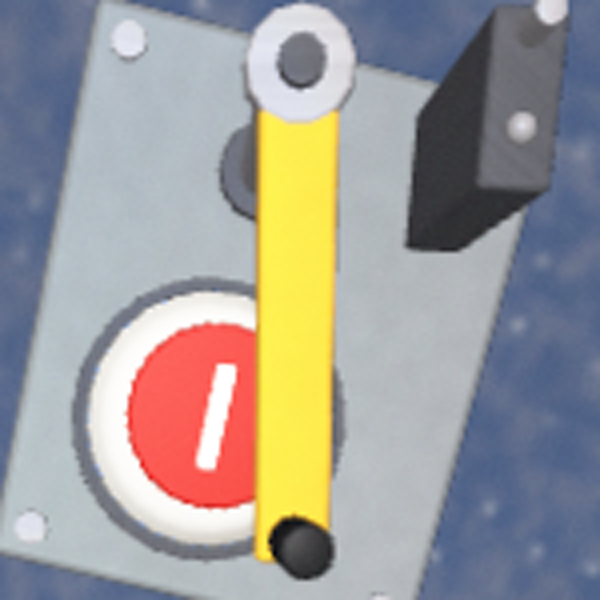

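Run:
```python
from h import *
import pickle
np.set_printoptions(precision=4,suppress=True)
p=pickle.load(open("w1.pkl","rb")); o=(215,0)
w={k:onz("wrist",z(uv,o,4),h,p) for k,uv,h in [("piv",(302,59),.143),("knob",(304,551),.176),("cap",(217,416),.121),("b1",(228,365),.121),("b2",(206,468),.121),("ball",(522,126),.119)]}
print(w)
d=w["piv"]-w["cap"];print(np.hypot(*d[:2]),np.degrees(np.arctan2(d[1],d[0])))
d=w["knob"]-w["piv"];print(np.hypot(*d[:2]),np.degrees(np.arctan2(d[1],d[0])))
d=w["b1"]-w["b2"];print(np.degrees(np.arctan2(d[1],d[0])))
k=w["knob"][:2]; go([k[0],k[1],.2])
```

```text
{'piv': array([0.6023, 0.0169, 0.143 ]), 'knob': array([ 0.4931, -0.0181,  0.176 ]), 'cap': array([0.518 , 0.0101, 0.121 ]), 'b1': array([0.5316, 0.0114, 0.121 ]), 'b2': array([0.5039, 0.0086, 0.121 ]), 'ball': array([ 0.6117, -0.0433,  0.119 ])}
0.08452857064625005 4.6290926177349325
0.11459454317082489 -162.23565340189558
5.6283110251338515
t 3.45 pos [ 0.4401 -0.002   0.3012] yang -72.8 tilt [-0.  0. -1.] F [0.1 0.3 0.1] q6 1.15 open 0.05
shift cm [ 4.6   3.1  10.11]
```

{"op": "carry_out", "data": {
  "commands": [
    [[2.3,1.55,0,0],[2.3,1.55,0,0],[0,0,2.5,0],[0,0,2.5,0],[0,0,2.5,0],[0,0,2.5,0],[0,0,1.3,0],[0,0,1.3,0],[0,0,1.3,0],[0,0,0,0]]
  ],
  "claw": 4
}}

```text
t: 4.28
tool_pos: [0.4924, -0.0171, 0.1601]
orientation: [-3.102, -0.493, 0.005]
force: [0.1, -0.1, -0.8]
opening: 0.0399
```

Run:
```python
from h import *
go([.493,-.018,.162])
for n in("wrist","scene"): cv2.imwrite(f"pics/{n}2.png",robot.read_camera(n)[:,:,::-1])
a=cv2.imread("pics/scene2.png")[150:260,205:335]; cv2.imwrite("pics/scene2z.png",cv2.resize(a,None,fx=5,fy=5))
```

```text
t 4.28 pos [ 0.4924 -0.0171  0.1601] yang -71.9 tilt [-0.003  0.    -1.   ] F [ 0.1 -0.1 -0.8] q6 1.12 open 0.0399
shift cm [ 0.02  0.1  -0.19]
```

View pics/wrist2.png

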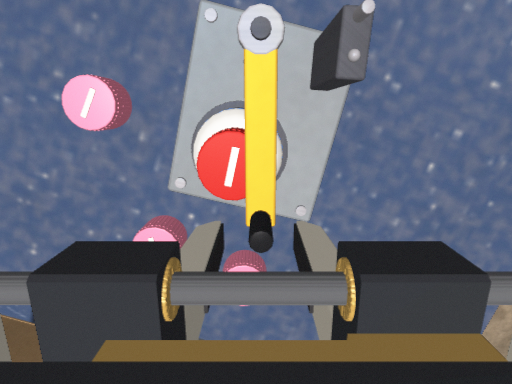

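View pics/scene2z.png

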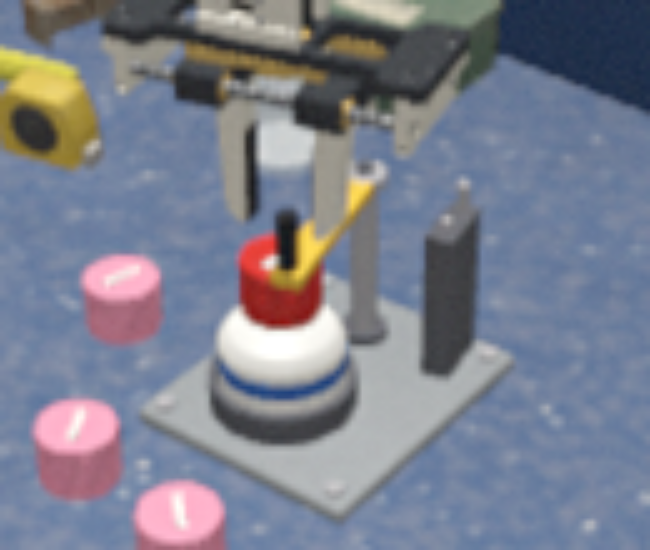

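Run:
```python
from h import *
s,R=st()
for y in(-.028,.028):
    for zz in (.014,0): print(y,zz,(proj("scene",s["tool_pos"]+R@[0,y,zz])-[205,150])*5)
print((proj("scene",np.array([.493,-.018,.176]))-[205,150])*5)
for X in ([.493,-.018,.176],[.493,-.018,.138]):print(proj("wrist",np.array(X)))
for y in(-.02,.02): print(proj("wrist",s["tool_pos"]+R@[0,y,.014]))
```

```text
t 4.38 pos [ 0.4938 -0.0173  0.1629] yang -71.9 tilt [ 0. -0. -1.] F [ 0.6 -0.3 -0.6] q6 1.12 open 0.0404
-0.028 0.014 [242.2657801  237.32394137]
-0.028 0 [241.66540844 217.22573504]
0.028 0.014 [331.03031941 259.42381054]
0.028 0 [331.02953538 239.10857338]
[285.67330028 209.90793111]
[257.93930617 241.83589461]
[258.01936407 218.98903658]
[226.27040397 223.27385668]
[288.34525276 223.26207759]
```

Run:
```python
from h import *
a=cv2.imread("pics/scene2.png")[165:215,240:300]; a=cv2.resize(a,None,fx=10,fy=10,interpolation=cv2.INTER_NEAREST)
s,R=st()
for y in(-.02,.02):
    for zz in (.014,-.019): 
        u=(proj("scene",s["tool_pos"]+R@[0,y,zz])-[240,165]+.5)*10; cv2.circle(a,(int(u[0]),int(u[1])),4,(255,0,255),2)
cv2.imwrite("pics/s2zz.png",a)
```

```text
t 4.38 pos [ 0.4938 -0.0173  0.1629] yang -71.9 tilt [ 0. -0. -1.] F [ 0.6 -0.3 -0.6] q6 1.12 open 0.0404
```

View pics/s2zz.png

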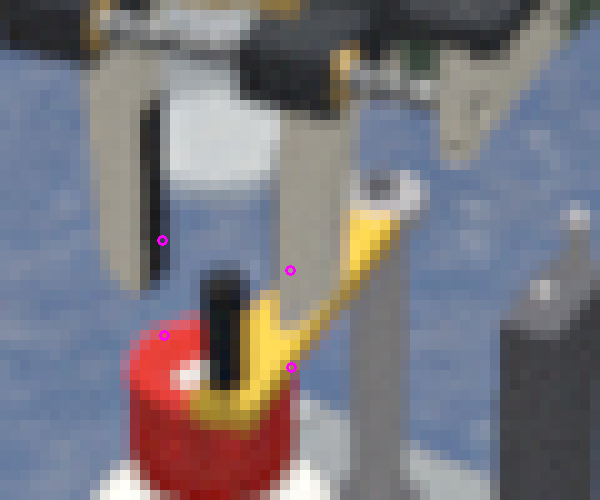

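{"op": "carry_out", "data": {
  "commands": [
    [[0,0.1,0.5,0],[0,0,0,0],[0,0,0,0],[0,0,0,0],[0,0,0,0],[0,0,0,0]]
  ],
  "claw": 2.2
}}

```text
t: 4.88
tool_pos: [0.4941, -0.0183, 0.1578]
orientation: [3.103, 0.492, 0.001]
force: [-0.4, -0.1, 0.4]
opening: 0.022
```

Run:
```python
from h import *
go([.493,-.018,.158])
for n in("wrist","scene"): cv2.imwrite(f"pics/{n}3.png",robot.read_camera(n)[:,:,::-1])
a=cv2.imread("pics/scene3.png")[165:215,240:300]; a=cv2.resize(a,None,fx=8,fy=8)
b=cv2.imread("pics/wrist3.png")[180:290,180:340]
cv2.imwrite("pics/c3.png",np.hstack([a,cv2.resize(b,None,fx=2,fy=400/110)]))
P=np.array([.602,.0168])
for th in np.radians(np.arange(-162,-70,7)): print(np.degrees(th).round(), P+.115*np.array([np.cos(th),np.sin(th)]))
```

```text
t 4.88 pos [ 0.4941 -0.0183  0.1578] yang -72.0 tilt [ 0. -0. -1.] F [-0.4 -0.1  0.4] q6 1.12 open 0.022
shift cm [-0.1  -0.06 -0.02]
-162.0 [ 0.4926285  -0.01873695]
-155.0 [ 0.4977746 -0.0318011]
-148.0 [ 0.50447447 -0.04414072]
-141.0 [ 0.51262821 -0.05557184]
-134.0 [ 0.52211429 -0.06592408]
-127.0 [ 0.53279127 -0.07504308]
-120.0 [ 0.5445     -0.08279292]
-113.0 [ 0.55706592 -0.08905806]
-106.0 [ 0.5703017 -0.0937451]
-99.0 [ 0.58401004 -0.09678416]
-92.0 [ 0.59798656 -0.09812995]
-85.0 [ 0.61202291 -0.09776239]
-78.0 [ 0.62590984 -0.09568697]
-71.0 [ 0.63944034 -0.09193464]
```

View pics/c3.png

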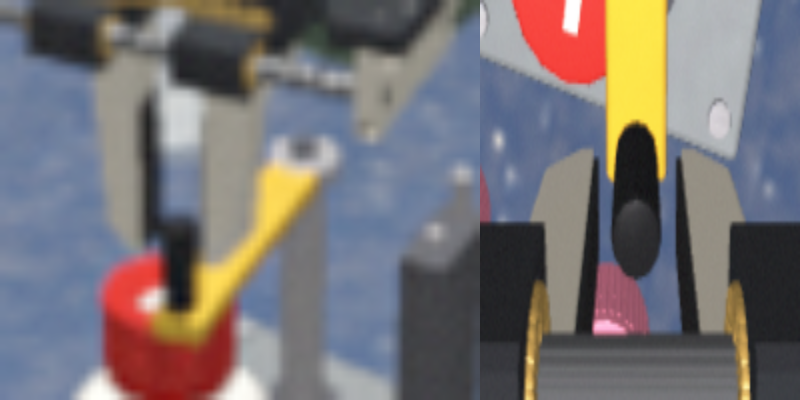

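{"op": "carry_out", "data": {
  "commands": [
    [[-0.1,0,0.4,0],[0.02,0.7,0,-3.5],[0.02,0.7,0,-3.5],[0.02,0.7,0,-3.5],[0.02,0.7,0,-3.5],[0.02,0.7,0,-3.5],[0.02,0.7,0,-3.5],[0.02,0.7,0,-3.5],[0.02,0.7,0,-3.5],[0.02,0.7,0,-3.5],[0.02,0.7,0,-3.5],[0.02,0.7,0,-3.5],[0.02,0.7,0,-3.5],[0.02,0.7,0,-3.5],[0.02,0.7,0,-3.5],[0.02,0.7,0,-3.5],[0.02,0.7,0,-3.5],[0.02,0.7,0,-3.5],[0.02,0.7,0,-3.5],[0.02,0.7,0,-3.5]]
  ]
}}

```text
t: 6.65
tool_pos: [0.5908, -0.0974, 0.1529]
orientation: [-2.321, -2.116, 0.001]
force: [-1.5, 0.3, -0.2]
opening: 0.0225
```

Run:
```python
from h import *
s,R=st()
d=s["tool_pos"][:2]-[.602,.0168];print(np.hypot(*d),np.degrees(np.arctan2(d[1],d[0])))
for n in("wrist","scene"): cv2.imwrite(f"pics/{n}4.png",robot.read_camera(n)[:,:,::-1])
a=cv2.imread("pics/scene4.png")[140:220,220:300]; a=cv2.resize(a,None,fx=5,fy=5)
b=cv2.imread("pics/wrist4.png")[:,120:400]
cv2.imwrite("pics/c4.png",np.hstack([a,cv2.resize(b,None,fx=1.3,fy=400/384)]))
```

```text
t 6.65 pos [ 0.5908 -0.0974  0.1529] yang -5.3 tilt [-0.001  0.    -1.   ] F [-1.5  0.3 -0.2] q6 -0.16 open 0.0225
0.1147859979878732 -95.59396427689256
```

View pics/c4.png

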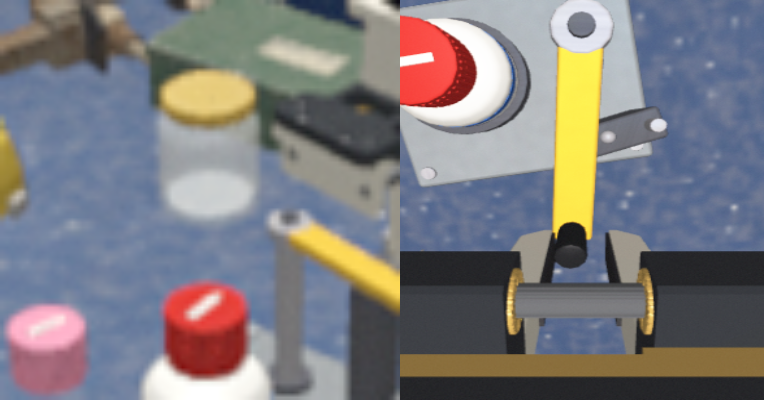

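{"op": "carry_out", "data": {
  "commands": [
    [[0.02,0.7,0,-3.5],[0.02,0.7,0,-3.5],[0.02,0.7,0,-3.5],[0.02,0.7,0,-3.5],[0.02,0.7,0,-3.5],[0.02,0.7,0,-3.5],[0,0,0,0],[0,0,0,0]]
  ]
}}

```text
t: 7.42
tool_pos: [0.6322, -0.0937, 0.1531]
orientation: [-1.904, -2.498, 0.0]
force: [0.2, -0.0, 0.1]
opening: 0.0219
```

```bash
cat > k.py <<'E'
from h import *
import sys
s,R=st()
d=s["tool_pos"][:2]-[.602,.0168];print(np.hypot(*d),np.degrees(np.arctan2(d[1],d[0])))
p=robot.camera_params("wrist");np.save("wp.npy",p,allow_pickle=True)
cv2.imwrite(f"pics/{sys.argv[1]}.png",robot.read_camera("wrist")[:,:,::-1])
E
python3 k.py w5
```

```text
t 7.42 pos [ 0.6322 -0.0937  0.1531] yang 15.4 tilt [-0.  0. -1.] F [ 0.2 -0.   0.1] q6 -0.5 open 0.0219
0.11452420892858951 -74.69612349420738
```

View pics/w5.png

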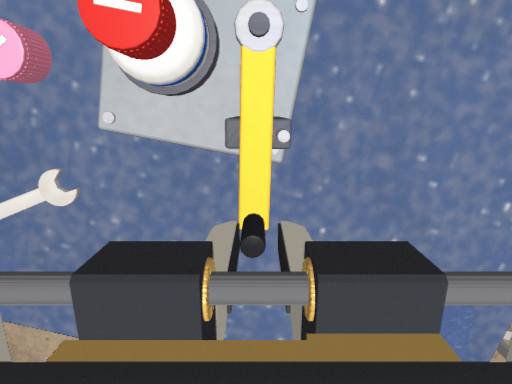

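Run:
```python
from h import *
p=np.load("wp.npy",allow_pickle=True).item()
k=onz("wrist",(252.5,245),.176,p);v=onz("wrist",(260,25),.143,p);print(k,v)
d=(k-v)[:2];print(np.hypot(*d),np.degrees(np.arctan2(*d[::-1])), np.radians(np.degrees(np.arctan2(*d[::-1]))+180-4.6))
```

```text
[ 0.62977443 -0.09390451  0.176     ] [0.60359325 0.0164239  0.143     ]
0.11339229400151074 -76.65050697484031 1.7235037879642123
```

{"op": "carry_out", "data": {
  "commands": [
    [[0,0,0,0],[0,0,0,0],[0,0,-2,0],[0,0,-3,0],[0,0,-3,0],[0,0,-3,0],[0,0,0,0]]
  ],
  "claw": 3.5
}}

```text
t: 8.05
tool_pos: [0.6351, -0.0945, 0.2719]
orientation: [1.896, 2.492, 0.007]
force: [0.4, -0.4, 1.1]
opening: 0.0348
```

```bash
python3 k.py w6; python3 -c "
from h import *
go([.5175,.010,.26])"
```

```text
t 8.05 pos [ 0.6351 -0.0945  0.2719] yang 15.5 tilt [ 0.011 -0.003 -1.   ] F [ 0.4 -0.4  1.1] q6 -0.5 open 0.0348
0.11612291796742923 -73.42868745527143
t 8.1 pos [ 0.6346 -0.0944  0.2688] yang 15.5 tilt [ 0.008 -0.002 -1.   ] F [-0.6 -0.6  0.8] q6 -0.5 open 0.0345
shift cm [13.18 -8.5   0.76]
```

View pics/w6.png

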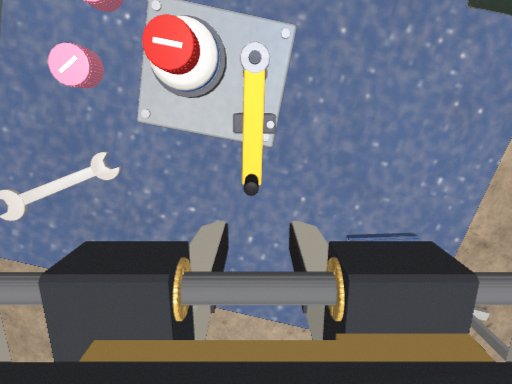

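{"op": "carry_out", "data": {
  "commands": [
    [[2.2,-1.42,0.1,0],[2.2,-1.42,0.1,0],[2.2,-1.42,0.1,0],[2.2,-1.42,0.1,0],[2.2,-1.42,0.1,0],[2.2,-1.42,0.1,0],[0,0,0,0],[0,0,0,0]]
  ],
  "claw": 7
}}

```text
t: 8.77
tool_pos: [0.5142, 0.0112, 0.2567]
orientation: [-1.9, -2.502, 0.001]
force: [0.6, -0.7, 0.6]
opening: 0.0699
```

```bash
python3 k.py w7; python3 -c "
from h import *
go([.5175,.010,.102])"
```

```text
t 8.77 pos [0.5142 0.0112 0.2567] yang 15.6 tilt [-0.001 -0.    -1.   ] F [ 0.6 -0.7  0.6] q6 -0.35 open 0.0699
0.08799768171069305 -176.35137240842215
t 8.82 pos [0.5149 0.0106 0.2569] yang 15.5 tilt [-0. -0. -1.] F [-0.5  0.2 -0.4] q6 -0.35 open 0.0699
shift cm [-0.12  0.24 15.49]
```

View pics/w7.png

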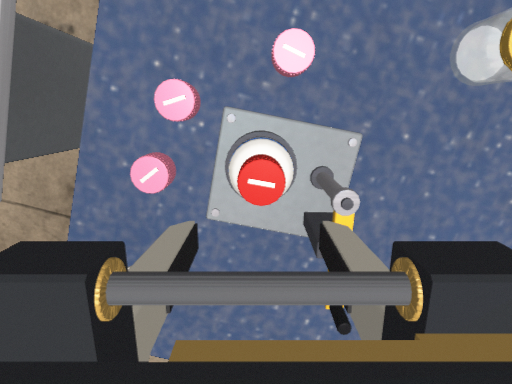

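Run:
```python
from h import *
p=np.load("wp.npy",allow_pickle=True).item()
im=cv2.imread("pics/w7.png");m=((im[:,:,2]>150)&(im[:,:,1]<80)).astype(np.uint8)
c=max(cv2.findContours(m,0,2)[0],key=cv2.contourArea);print(cv2.minEnclosingCircle(c),cv2.boundingRect(c))
x=onz("wrist",(261.5,182),.121,p);print(x);print(x-onz("wrist",(261.5,206),.121,p));go([x[0],x[1],.102])
```

```text
((260.8895263671875, 180.4093475341797), 24.606830596923828) (238, 156, 47, 50)
[0.51802204 0.01103405 0.121     ]
[-0.00696253  0.02475082  0.        ]
t 8.82 pos [0.5149 0.0106 0.2569] yang 15.5 tilt [-0. -0. -1.] F [-0.5  0.2 -0.4] q6 -0.35 open 0.0699
shift cm [-0.04  0.32 15.49]
```

{"op": "carry_out", "data": {
  "commands": [
    [[-0.05,0.3,0,0],[0,0,2,0],[0,0,2,0],[0,0,2,0],[0,0,2,0],[0,0,2,0],[0,0,2,0],[0,0,1.2,0],[0,0,1.2,0],[0,0,1,0],[0,0,0,0],[0,0,0,0]]
  ]
}}

```text
t: 9.82
tool_pos: [0.5182, 0.0108, 0.1034]
orientation: [-1.901, -2.501, 0.001]
force: [-0.2, 0.4, 1.7]
opening: 0.0701
```

```bash
python3 k.py w8
python3 - <<'E'
from h import *
cv2.imwrite("pics/s8.png",cv2.resize(robot.read_camera("scene")[150:230,210:310,::-1],None,fx=7,fy=7))
E
```

```text
t 9.82 pos [0.5182 0.0108 0.1034] yang 15.5 tilt [-0.001  0.    -1.   ] F [-0.2  0.4  1.7] q6 -0.35 open 0.0701
0.08404445145312876 -175.87333960726093
```

View pics/w8.png

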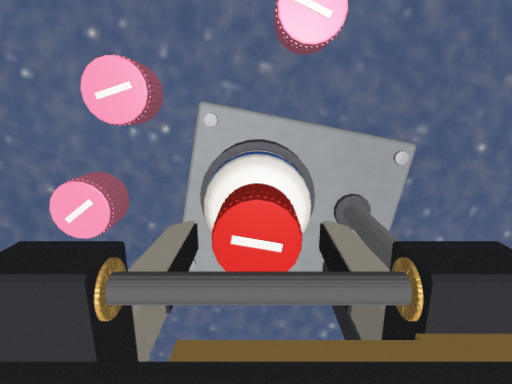

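View pics/s8.png

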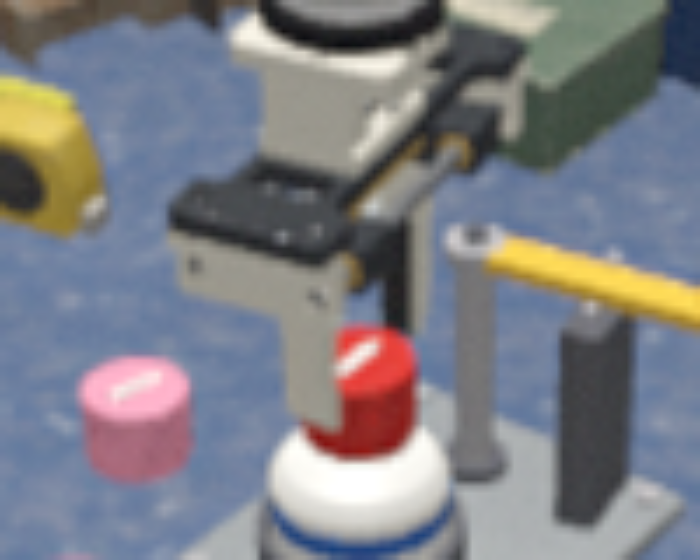

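{"op": "carry_out", "data": {
  "commands": [
    [[0,0,0,0],[0,0,0,0],[0,0,0,0],[0,0,0,0],[0,0,0,0],[0,0,0,0],[0,0,0,0],[0,0,0,0]]
  ],
  "claw": 4,
  "grip_force": 35
}}

```text
t: 10.58
tool_pos: [0.5181, 0.0108, 0.1039]
orientation: [1.901, 2.501, -0.0]
force: [-2.9, -0.6, 5.8]
opening: 0.0495
```

```bash
python3 k.py w9
```

```text
t 10.58 pos [0.5181 0.0108 0.1039] yang 15.5 tilt [ 0. -0. -1.] F [-2.9 -0.6  5.8] q6 -0.35 open 0.0495
0.08407045382919978 -175.87757900522368
```

{"op": "carry_out", "data": {
  "commands": [
    [[0,0,0.15,0],[0,0,0.15,0],[0,0,0.15,0],[0,0,0.1,0],[0,0,0,0],[0,0,0,0]]
  ]
}}

```text
t: 11.13
tool_pos: [0.5184, 0.0107, 0.0991]
orientation: [1.9, 2.501, 0.0]
force: [-5.4, -1.2, 10.1]
opening: 0.0491
```

```bash
python3 k.py w10
```

```text
t 11.13 pos [0.5184 0.0107 0.0991] yang 15.5 tilt [ 0.001 -0.    -1.   ] F [-5.4 -1.2 10.1] q6 -0.35 open 0.0491
0.08377850790063139 -175.8522665659007
```

View pics/w10.png

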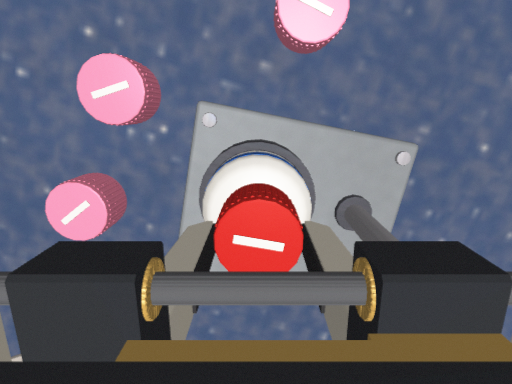

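{"op": "carry_out", "data": {
  "commands": [
    [[0,-0.1,0.1,0],[0,0,0,0],[0,0,0,0]]
  ]
}}

```text
t: 11.43
tool_pos: [0.5184, 0.0107, 0.0987]
orientation: [1.899, 2.499, 0.003]
force: [-2.9, 0.2, 11.3]
opening: 0.0491
```

```bash
python3 -c "
from h import *
st()"
```

```text
t 11.43 pos [0.5184 0.0107 0.0987] yang 15.5 tilt [ 0.003  0.    -1.   ] F [-2.9  0.2 11.3] q6 -0.35 open 0.0491
```

{"op": "carry_out", "data": {
  "commands": [
    [[0,0,0.05,-4],[0,0,0,-4],[0,0,0,-4],[0,0,0,-4],[0,0,0,-4],[0,0,0,-4],[0,0,0,0]]
  ]
}}

```text
t: 12.02
tool_pos: [0.5189, 0.0108, 0.0985]
orientation: [1.331, 2.842, 0.003]
force: [-1.6, 0.5, 12.4]
opening: 0.0491
```

```bash
python3 k.py w11; python3 -c "
from h import *
print(robot.read_state()['wrist_torque'])"
```

```text
t 12.02 pos [0.5189 0.0108 0.0985] yang 39.8 tilt [ 0.004  0.    -1.   ] F [-1.6  0.5 12.4] q6 -0.77 open 0.0491
0.08336371663154354 -175.88486409694613
[0.12191037 0.47632453 0.04349938]
```

View pics/w11.png

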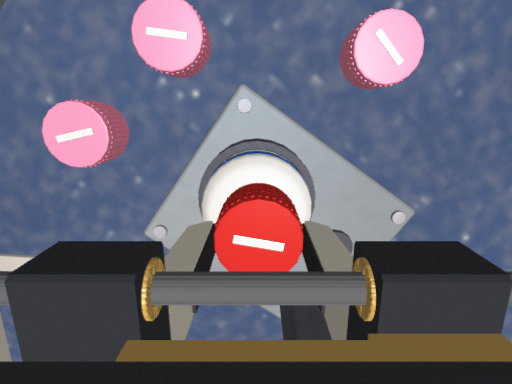

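The cap's white bar is at the same spot in the gripper view (258,243) while the plate turned, so the cap turns along with the gripper. I'll go on to about 72°.

{"op": "carry_out", "data": {
  "commands": [
    [[0,0,0,-4],[0,0,0,-4],[0,0,0,-4],[0,0,0,-4],[0,0,0,-4],[0,0,0,-4],[0,0,0,-4],[0,0,0,-4],[0,0,0,-4],[0,0,0,-4],[0,0,0,-4],[0,0,0,-4],[0,0,0,0]]
  ]
}}

```text
t: 13.15
tool_pos: [0.5189, 0.0109, 0.0986]
orientation: [0.06, 3.137, 0.001]
force: [-1.5, 1.2, 12.1]
opening: 0.049
```

```bash
python3 k.py w12
```

```text
t 13.15 pos [0.5189 0.0109 0.0986] yang 87.8 tilt [ 0.004  0.    -1.   ] F [-1.5  1.2 12.1] q6 -1.61 open 0.049
0.08326171911612767 -175.91416820189383
```

View pics/w12.png

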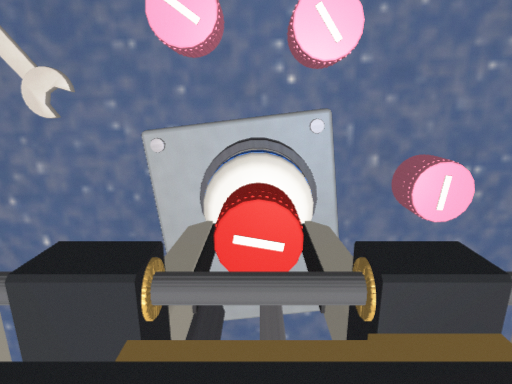

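{"op": "carry_out", "data": {
  "commands": [
    [[0,0,-0.2,0],[0,0,-0.2,0],[0,0,-0.3,0],[0,0,-0.5,0],[0,0,-0.6,0],[0,0,-0.8,0],[0,0,-0.8,0],[0,0,0,0]]
  ]
}}

```text
t: 13.87
tool_pos: [0.5182, 0.0105, 0.1325]
orientation: [0.068, 3.138, -0.0]
force: [0.4, 0.5, -0.6]
opening: 0.049
```

```bash
python3 k.py w13;python3 - <<'E'
from h import *
cv2.imwrite("pics/s13.png",cv2.resize(robot.read_camera("scene")[140:240,210:330,::-1],None,fx=6,fy=6))
E
```

```text
t 13.87 pos [0.5182 0.0105 0.1325] yang 87.5 tilt [ 0.003 -0.    -1.   ] F [ 0.4  0.5 -0.6] q6 -1.61 open 0.049
0.0840107347236668 -175.71968192294665
```

View pics/s13.png

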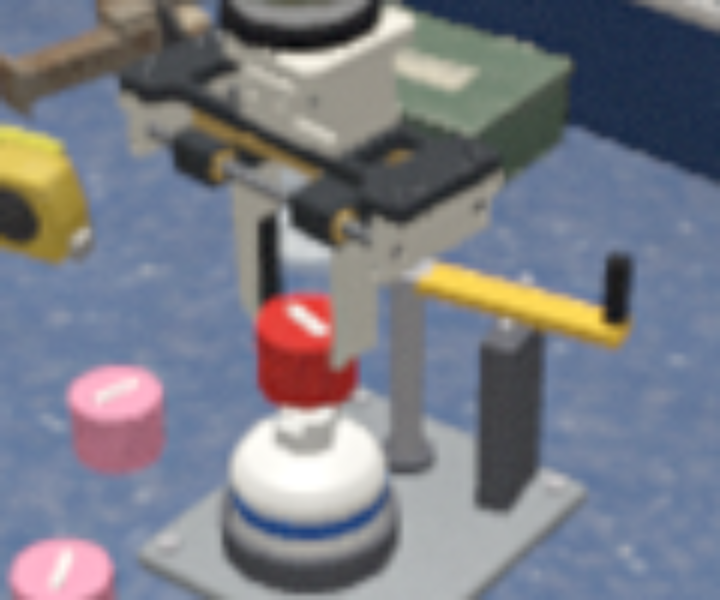

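{"op": "carry_out", "data": {
  "commands": [
    [[0,0,-1,0],[0,0,-1,0],[0,0,-1,0],[0,0,-1,0],[0,0,-1,0],[0,0,-1,0],[0,0,-1,0],[0,0,-1,0],[0,0,-0.5,0],[0,0,0,0],[0,0,0,0],[0,0,0,0],[0,0,0,0],[0,0,0,0],[0,0,0,0]]
  ]
}}

```text
t: 15.22
tool_pos: [0.5169, 0.0106, 0.2149]
orientation: [-0.068, -3.14, -0.0]
force: [0.3, 0.5, -0.3]
opening: 0.0493
```

```bash
python3 k.py w14;python3 - <<'E'
from h import *
im=robot.read_camera("scene")[:,:,::-1];cv2.imwrite("pics/s14f.png",im)
cv2.imwrite("pics/s14.png",cv2.resize(im[120:240,200:330],None,fx=5,fy=5))
cv2.imwrite("pics/top14.png",robot.read_camera("top")[:,:,::-1])
E
```

```text
t 15.22 pos [0.5169 0.0106 0.2149] yang 87.5 tilt [-0.001  0.    -1.   ] F [ 0.3  0.5 -0.3] q6 -1.61 open 0.0493
0.08533920967467042 -175.8561658192355
```

View pics/s14.png

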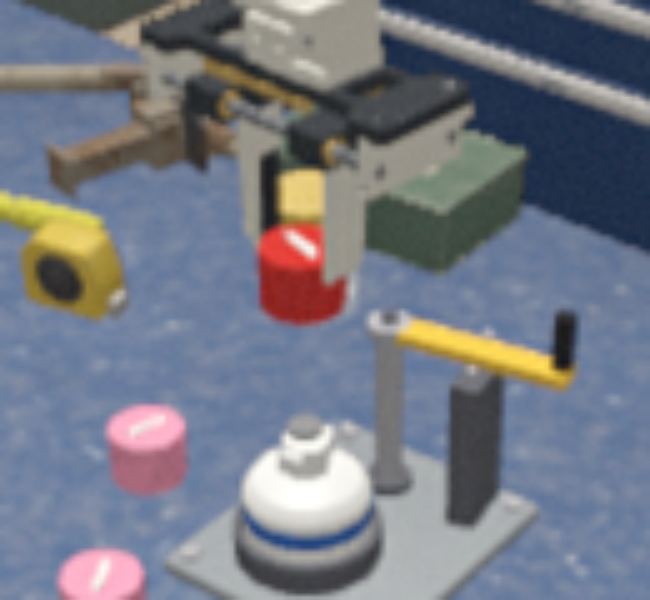

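View pics/top14.png

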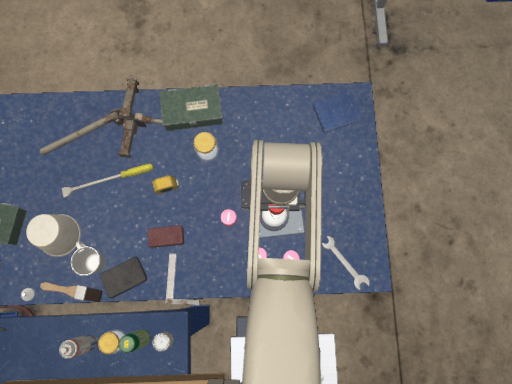

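View pics/w14.png

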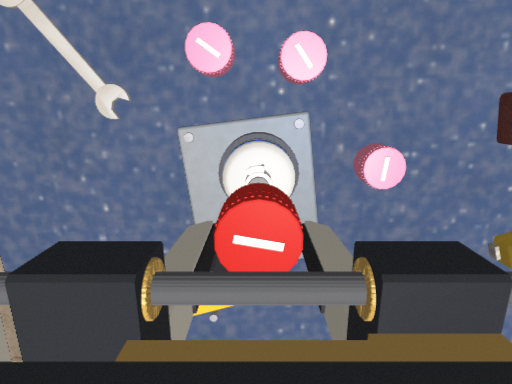

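Run:
```python
from h import *
st()
print((proj("scene",np.array([.517,.0106,.232]))-[200,120]+.5)*5, (proj("scene",np.array([.518,.0106,.107]))-[200,120]+.5)*5)
robot.close_job()
```

```text
t 15.37 pos [0.5171 0.0106 0.2152] yang 87.5 tilt [-0.  0. -1.] F [-0.6 -0.6 -0. ] q6 -1.61 open 0.0487
[303.42221813 243.9486156 ] [307.70111849 423.50744536]
the job is handed in; nothing more can be done
```

I finished the whole sequence and handed the job in at about 15.4 s. The verdict isn't shown, so this rests on my own checks.

**What I did**
- I swung the brace by its knob until it seated past the catch.
- I gripped the red cap at 35 N and pressed it down about 5 mm, with about 12 N measured at the wrist.
- I turned it 72° counter-clockwise while it was pressed, then lifted it straight up.

**Last checks**
- **Brace:** I measured it at about 1.72 rad after the swing (1.66 needed). It still lay over its catch in the final picture.
- **Cap:** it is level in the jaws, which read 49 mm open on the 50 mm cap. It is about 1 mm from the bottle's axis, with its rim about 97 mm above the mouth. The height comes from the tool position at the grasp, and the cap top appears within 1 px of that height in the scene image.
- **Other things on the bench:** by eye, the tape measure, sanding block, spanner and jar look unmoved in the top view.

**One disagreement:** in the early pictures the fingertips looked about 12 mm shorter than the stated 14 mm overhang. I chose heights that were safe either way, and it caused no trouble.

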